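# Shut the pewter workshop's dust-tight punch case

## Task

Of the two cases standing ajar on the bench, close the one with the blue lid: push its lid down against the rubber seal until the sprung catch at the front snaps over the lid's lip and holds it shut, then take the hand away. Leave the case with the green lid ajar as it is.

Things in the scene. Friction and masses are not known exactly. Their poses are not given: they have to be found in the camera images.
- blue_pad (a point): Top centre of the round black press pad (36 mm wide) on the blue lid (178 x 164 x 12 mm); moves with it. Push here. Axes of the lid: x from front lip to hinge, y along the hinge, z out of its top (up when shut). From here the hinge line is 145 mm along +x and 11 mm down -z, always 92 mm above the bench; the lip is 43 mm along -x. Shut, this point is 103 mm above the bench. The grey case is fixed
- blue_lid (a joint): Angle of the blue lid, rad: 0 shut and latched, more as its front rises; starts 0.35 to 0.6, stiff hinge, stays where left. It meets the catch at about 0.09 and the seal at 0.045; the catch snaps over at about 0; hard stop at -0.018 (pad 2.6 mm below its shut height), so push a little past 0. Needs 10 to 16 N at the pad. Let go too soon, it springs back or hangs with the catch still pushed out
- blue_catch (a joint): Sprung steel catch, 30 mm wide, mid-front of the blue case, nose at the top (118 mm above the bench) reaching 8 mm over the lid's lip. Angle, rad: 0 upright (at rest or latched), positive while the lip pushes it outward. Needs no handling: it springs back over the lip by itself
- green_pad (a point): The same pad on the green lid of a second, otherwise identical case, also ajar (0.35 to 0.6 rad). To be left alone

How it is judged:
By the outcome, as a careful person would: the job done as asked, in the order asked, and still so for the second after the job is handed in, with the robot touching nothing.
It also fails if it takes over 29 s, if anything falls off the work surface, if the arm or the gripper's body presses on something with over 40 N, if the wrist force passes 120 N, or if a joint passes its speed limit or range.

## Robot

A 7-joint arm with a two-finger parallel gripper is mounted at the origin on the work surface. World frame = base frame: x ahead of the robot, y to its left, z up, the work surface at z = 0. Lengths are in m, angles in rad, forces in N, time in s.
With the tool pointing down it reaches from about 0.4 to 0.875 m from the base axis. Payload 19.3 kg.
Tool frame: the origin (TCP) lies on the centre line of the jaws, within the pads' length; the fingertips stand 8 mm ahead of it and the grasp point (between the pads) lies 11 mm behind it; z points along the fingers, y is the line along which they close (so a half turn about z gives the same grasp; the last joint's range is limited). The gripper opens to 85 mm and grips with 20 to 120 N. Pads are 22 mm wide; open, the fingers measure 114 mm over their backs; the gripper's body (76 mm by 85 mm) begins 54 mm behind the grasp point. The pads swing forward as they close: fully open they stand 13 mm farther back than shut.
Start: joints at [-1.408, 0.521, -0.036, 1.599, 0.021, 1.021, -0.113], TCP at [0.144, 0.608, 0.203] pointing down, gripper open.
Joint ranges: [-2.91, 2.91], [-0.3, 2.13], [-1.5, 1.42], [0.17, 2.43], [-1.26, 4.41], [0.16, 1.93], [-2.52, 2.52]. Speed limits (rad/s): [1.89, 1.89, 2.39, 2.39, 3.01, 3.01, 3.01].

## Interface

Orientations are given as [roll, pitch, yaw] about the fixed x, y, z axes, in that order (R = Rz(yaw) Ry(pitch) Rx(roll)).
In Python, from workcell import status, grab_frame, camera_params, bot, search_frame, silhouettes gives the robot as it stands.
- The arm moves only by the shell command python3 -m creep 'ROWS' [FORCE]. ROWS is JSON, a list of rows, each a list of 5 numbers: the shift along the tool's x, y, z in units of 60 mm (1.0 is 60 mm), then the turn about the tool's z in units of 8 degrees (1.0 is 8 degrees), then the opening, from 0 (shut) to 1 (fully open). In form: [[x, y, z, twist, hand], ...]. A call has 1 to 5 rows; each row is the pose to reach, as a shift and turn from the pose commanded when the call began, along the tool's axes at that moment; what a row does not reach only later rows make up. A row lasts 1/8 s, in which the tool goes at most 62.5 mm and 10.7 degrees, less where a joint would pass 70% of its speed; a pose out of reach is approached as far as the arm can. A call with a gripper value outside its range is refused whole. The fingers move at their own pace and stop on an object; FORCE is the grip in N (left out, the last holds). Time passes only in rows, so rows that repeat a pose let the fingers close. It gives the time, the measured TCP pose, the force, the opening and the grip force at its end, in the units of the state.
- status.observe(): the state, without advancing time (a new reading comes with each control period).
- grab_frame(name): name is "side" or "top" or "wrist"; returns the picture (480x640x3 uint8, blue, green, red); there is no depth.
- camera_params(name): a dict with "K" (3x3 intrinsics, pixels), "k1" (the pictures are not rectified: a ray, as slopes to the right and down, at radius r is drawn at 1 + k1 r^2 times it, then the intrinsics apply), "rvec" (rotation vector, rad) and "tvec" (3), from world to camera coordinates, as OpenCV has them; the wrist camera has in their place "tool_from_camera" (4x4, takes a point from camera to tool coordinates, whose origin is the TCP and whose axes are the flange's). Camera axes: x right, y down, z forward; pixel columns grow to the right and rows downward; lengths in m; the calibration is good to about 2 mm. A picture is of the moment at which its call begins: read the wrist's pose just before it. camera_params takes no time and is no camera call.
- bot.job_done(): hands the job in; it is judged then, once.
Trained networks look in the newest picture that a camera, given by its name, has taken for a name from the list of things; names that differ only in an ending like _2 or _b are one class to them, and where a whole thing is asked for, a point or a joint stands for the part that bears it (a point fixed in the world has none). Each returns a list of dicts, best first, with "p" (0 to 1); they miss things now and then, are a little off and sometimes report something else, mostly with a low value. They report only what shows in the picture. A call takes as long as a camera call.
- search_frame(camera, name): "extent" ([left, top, right, bottom] as shares, 0 to 1, of the picture: columns of its width, rows of its height, round what is visible of it).
- silhouettes(camera, name): "mask" (480x640 bool, what is visible of it) and "extent" ([left, top, right, bottom] as shares, 0 to 1, of the picture: columns of its width, rows of its height, round what is visible of it).
The state is a dict: "clock": time; "qpos": joint angles; "qd": joint speeds; "joint_efforts": joint torques, N m; "position": TCP position; "tool_rot": TCP orientation; "force": force on the tool from outside, world axes, zero at the start; "moment": the same for the moment, N m; "grip_width": finger opening in m; "finger_force": force on a finger pad.
Only numpy, scipy, OpenCV 4.12 (cv2) and the standard library are available. Lean on these libraries where they do the work, as an engineer would, in place of code of your own. Each camera call takes 0.05 s, during which the arm holds its last target. There are 200 camera calls.

## Working session

There is one attempt and no reset: what is moved stays moved. The work goes in short steps, Python scripts to look and compute and a shell command to move; the robot and the scene stay as the last step left them, time stands still between calls to the robot, and variables do not carry over. Pictures are saved under pics/ and viewed, at most 10 in all, crops included, and the job is handed in when it is done.

```bash
mkdir -p pics
cat > h.py <<'E'
import numpy as np, cv2
from workcell import *
from scipy.spatial.transform import Rotation as R
def ray(cam,uv,st=None):
    p=camera_params(cam);K=np.array(p["K"]);k=p["k1"]
    d=np.array([(uv[0]-K[0,2])/K[0,0],(uv[1]-K[1,2])/K[1,1]]);s=d.copy()
    for _ in range(30): s=d/(1+k*(s@s))
    v=np.array([*s,1.])
    if "rvec" in p:
        Rm=cv2.Rodrigues(np.array(p["rvec"],float))[0];return -Rm.T@np.ravel(p["tvec"]),Rm.T@v
    T=np.array(p["tool_from_camera"]);Rt=R.from_euler('xyz',st["tool_rot"]).as_matrix()
    return np.array(st["position"])+Rt@T[:3,3],Rt@T[:3,:3]@v
def tri(rs):
    A=0;b=0
    for o,d in rs:
        d=d/np.linalg.norm(d);P=np.eye(3)-np.outer(d,d);A=A+P;b=b+P@o
    x=np.linalg.solve(A,b);return x,[np.linalg.norm((np.eye(3)-np.outer(d,d)/(d@d))@(x-o)) for o,d in rs]
E
python3 - <<'E'
from h import *
print(status.observe())
ims=[]
for c in("side","top"):
    im=grab_frame(c)
    for n in("blue_pad","green_pad"):
        for r in silhouettes(c,n)[:2]:
            m=r["mask"];e=r["extent"];print(c,n,round(r["p"],2),np.round(np.array(e)*[640,480,640,480]),m.sum())
    for n in("blue_catch",):
        for r in search_frame(c,n)[:2]: print(c,n,round(r["p"],2),np.round(np.array(r["extent"])*[640,480,640,480]))
    cv2.imwrite(f"pics/{c}0.png",im)
E
```

```text
{'clock': 0.0, 'qpos': array([-1.40820769,  0.52198215, -0.03634005,  1.5999965 ,  0.02120225,
        1.02110354, -0.11279959]), 'qd': array([ 1.92327108e-04, -6.77321550e-04, -7.87584947e-07, -4.36985372e-04,
        4.03857530e-04,  1.28627175e-03,  5.83359453e-04]), 'joint_efforts': array([-1.79675284e-03, -9.27109051e+01,  1.97895862e+00, -3.69929409e+01,
        1.76573783e-02,  8.31015495e-03,  3.89903960e-05]), 'position': array([0.14412959, 0.60778002, 0.20244958]), 'tool_rot': array([-3.14049072e+00,  7.46207273e-05,  2.90880643e+00]), 'force': array([ 0.6882648 , -0.59647481,  0.07563715]), 'moment': array([ 0.03784496, -0.00098717,  0.00086413]), 'finger_force': 0.0, 'grip_width': 0.08552031349661869}
side blue_pad 0.7 [195. 306. 337. 394.] 7516
side green_pad 0.83 [307. 170. 403. 208.] 1397
side blue_catch 0.86 [313. 366. 332. 409.]
top blue_pad 0.93 [161. 222. 236. 294.] 5216
top green_pad 0.66 [371. 182. 448. 259.] 4518
top blue_catch 0.64 [190. 297. 211. 306.]
```

View pics/side0.png

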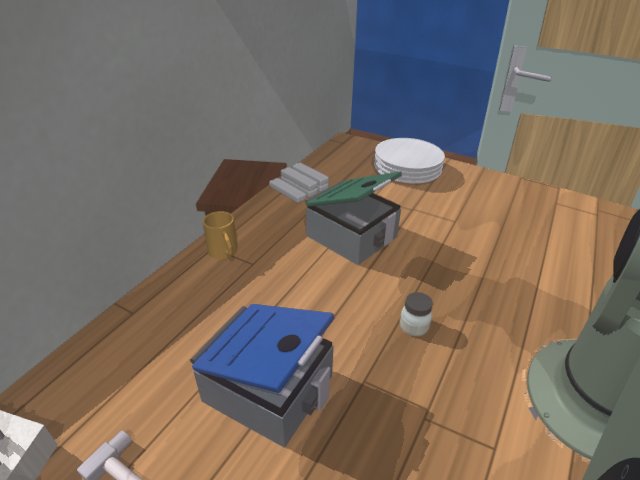

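View pics/top0.png

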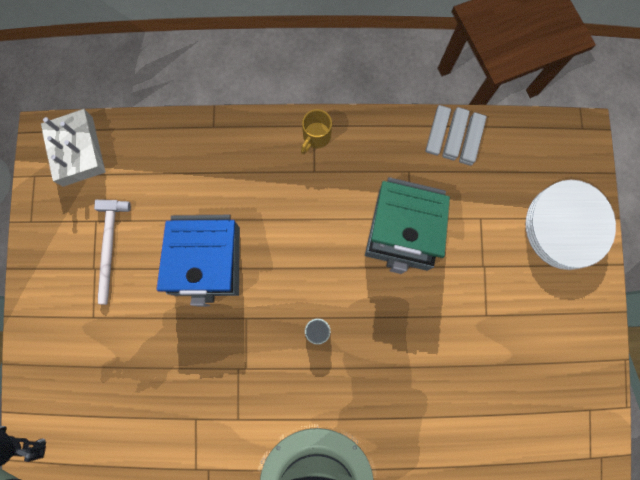

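The side view shows the blue lid's black pad at about (289,343). In the top view it is at (194,275), with the catch at (201,299). The green case is to the right at (408,225), and the arm is at the lower left.

Run:
```python
from h import *
def cen(c,guess):
    g=cv2.cvtColor(cv2.imread(f"pics/{c}0.png"),cv2.COLOR_BGR2GRAY)
    m=(g<45).astype(np.uint8);n,l,s,ce=cv2.connectedComponentsWithStats(m)
    i=l[guess[1],guess[0]];print(c,s[i],ce[i]);return ce[i]
P,e=tri([ray("side",cen("side",(289,343))),ray("top",cen("top",(194,275)))])
print("pad",P,e)
# hinge direction/yaw from the pad: catch via top plane z=.1
C,e=tri([ray("side",(318,388)),ray("top",(201,299))]);print("catch",C,e)
def at(c,uv,z):
    o,d=ray(c,uv);return o+d*(z-o[2])/d[2]
# hinge line ends (grey rear edge, z~.095), lid front corners
a=at("top",(172,217),.095);b=at("top",(231,216),.095);print(a,b)
s=status.observe();print(camera_params("wrist")["tool_from_camera"])
th=np.linspace(0.2,.7,11);print(np.c_[th,.092+.145*np.sin(th)+.011*np.cos(th)])
```

```text
side [     0      0    640    480 304710] [318.1823931  238.64021529]
top [     0      0    640    480 303802] [319.06371584 240.07997972]
pad [ 0.57907681 -0.00366397  0.13910316] [np.float64(0.011685215729969039), np.float64(0.011685215729968917)]
catch [0.44028167 0.26694143 0.07338373] [np.float64(0.0011296473651628838), np.float64(0.0011296473651629122)]
[0.63186229 0.33608901 0.095     ] [0.63296306 0.19650251 0.095     ]
[[ 8.56785784e-04 -9.62027754e-01 -2.72950300e-01  6.81598148e-02]
 [ 9.99999618e-01  7.76449441e-04  4.02342638e-04  1.06236059e-04]
 [-1.75132676e-04 -2.72950541e-01  9.62028051e-01 -1.70255999e-01]
 [ 0.00000000e+00  0.00000000e+00  0.00000000e+00  1.00000000e+00]]
[[0.2        0.13158779]
 [0.25       0.13853161]
 [0.3        0.14535913]
 [0.35       0.15205328]
 [0.4        0.15859733]
 [0.45       0.16497492]
 [0.5        0.17117011]
 [0.55       0.17716742]
 [0.6        0.18295185]
 [0.65       0.18850895]
 [0.7        0.19382483]]
```

Run:
```python
from h import *
P,e=tri([ray("side",(289,343.5)),ray("top",(194,275))]);print("pad",P,e)
# lid corners, both views
for n,s,t in(("FL",(281,385),(159,291)),("FR",(333,315),(235,294)),("BR",(248,306),(237,220)),("BL",(197,362),(166,222))):
    print(n,*tri([ray("side",s),ray("top",t)]))
s=status.observe();Rt=R.from_euler('xyz',s["tool_rot"]).as_matrix();print(Rt.round(3))
print("to 40mm over pad",Rt.T@(P+[0,0,.048]-s["position"])/.06)
```

```text
pad [0.48996047 0.26790993 0.1521284 ] [np.float64(0.0003032743661991605), np.float64(0.0003032743661991369)]
FL [0.45447454 0.34283561 0.16348818] [np.float64(0.00025392889731321174), np.float64(0.0002539288973131979)]
FR [0.45449493 0.17907252 0.15021886] [np.float64(0.006540329408856827), np.float64(0.006540329408856732)]
BR [0.62813189 0.18508489 0.08929383] [np.float64(0.004088193474833892), np.float64(0.004088193474833857)]
BL [0.61522092 0.3444871  0.1111978 ] [np.float64(0.002128750787730364), np.float64(0.002128750787730615)]
[[-0.973  0.231 -0.   ]
 [ 0.231  0.973 -0.   ]
 [ 0.    -0.    -1.   ]]
to 40mm over pad [-6.91553394 -4.18691607  0.04711393]
```

```bash
python3 -m creep '[[-0.6,-0.4,-0.3,-0.4,0],[-1.4,-0.85,-0.6,-0.8,0],[-2.3,-1.4,-0.6,-1.2,0],[-3.2,-1.95,-0.6,-1.6,0],[-4.0,-2.45,-0.6,-1.67,0]]' 40
python3 - <<'E'
from h import *
s=status.observe();Rt=R.from_euler('xyz',s["tool_rot"]).as_matrix();P=np.array([.490,.268,.152])
print(s["clock"],s["position"],s["tool_rot"],Rt.T@(P+[0,0,.048]-s["position"])/.06)
E
```

```text
clock: 1.02
position: [0.3452, 0.408, 0.2392]
tool_rot: [3.141, 0.0, -3.141]
force: [0.5, 0.6, 0.2]
grip_width: 0.0002
finger_force: 0.0
1.025 [0.34523978 0.40800812 0.23924893] [ 3.14119455e+00  3.97472575e-04 -3.14058346e+00] [-2.41005401 -2.33616302  0.65417675]
```

```bash
python3 -m creep '[[-0.6,-0.6,0,0,0],[-1.2,-1.2,0,0,0],[-1.8,-1.75,0,0,0],[-2.4,-2.33,0.2,0,0],[-2.4,-2.33,0.3,0,0]]'
python3 - <<'E'
from h import *
s=status.observe();im=grab_frame("wrist");cv2.imwrite("pics/w1.png",im)
print(s["position"])
P=np.array([.490,.268,.152])
p=camera_params("wrist");K=np.array(p["K"]);T=np.array(p["tool_from_camera"]);Rt=R.from_euler('xyz',s["tool_rot"]).as_matrix()
c=T[:3,:3].T@(Rt.T@(P-s["position"])-T[:3,3]);print("pred pad px",K@(c/c[2]))
E
```

```text
clock: 1.65
position: [0.4902, 0.2665, 0.2205]
tool_rot: [-3.14, 0.001, 3.137]
force: [-0.4, 0.8, 0.4]
grip_width: 0.0001
finger_force: 0.0
[0.49015565 0.26654593 0.22046237]
pred pad px [321.53016083 236.94555894   1.        ]
```

View pics/w1.png

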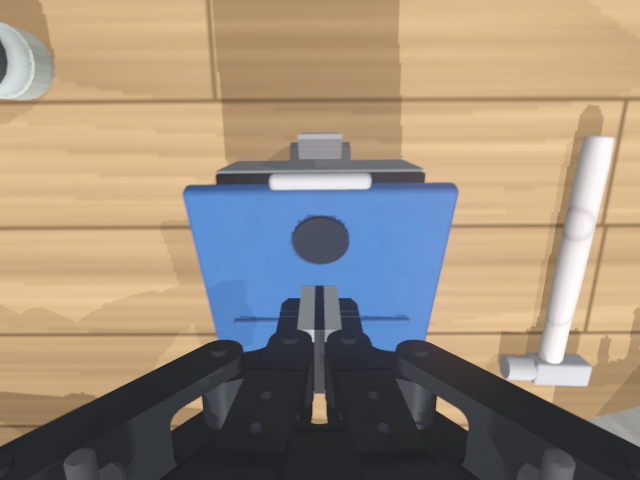

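The wrist view shows the pad centre at (320,240), within 3 px of the prediction (321,237). The lid is square to the tool and the catch is at (320,145). I'll go down along the lid's arc.

```bash
python3 -m creep '[[0,0,0.5,0,0],[0,0,0.9,0,0],[0.03,0,1.1,0,0],[0.08,0,1.25,0,0],[0.13,0,1.35,0,0]]'
```

```text
clock: 2.33
position: [0.4798, 0.2703, 0.1401]
tool_rot: [3.141, 0.0, -3.141]
force: [-0.4, -0.2, -0.6]
grip_width: -0.0002
finger_force: 0.0
```

Run:
```python
from h import *
im=grab_frame("side");s=status.observe();print(s["position"],s["force"])
cv2.imwrite("pics/s2.png",cv2.resize(im[280:440,180:380],(800,640))[:600])
```

```text
[0.47928939 0.27012763 0.13947413] [-0.43502627  0.30080399 -1.2285313 ]
```

View pics/s2.png

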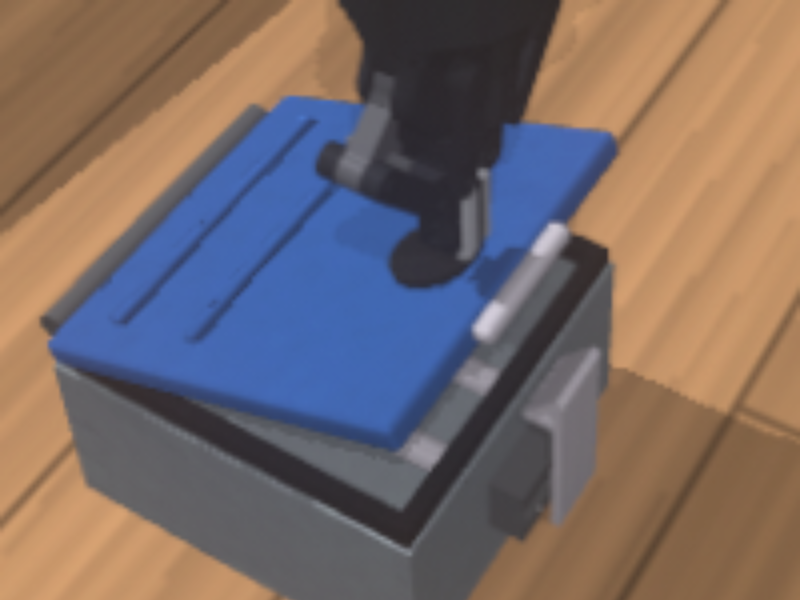

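The crop shows the closed fingertips on the front of the pad and the lid partly lowered. The catch is still clear of the lip. I'll continue down.

```bash
python3 -m creep '[[0.01,-0.03,0.15,0,0],[0.02,-0.03,0.25,0,0],[0.02,-0.03,0.35,0,0],[0.02,-0.03,0.42,0,0],[0.02,-0.03,0.47,0,0]]'
```

```text
clock: 3.0
position: [0.4789, 0.2681, 0.1115]
tool_rot: [-3.141, -0.0, -3.141]
force: [1.1, -1.0, 0.9]
grip_width: 0.0002
finger_force: 0.2
```

```bash
python3 -m creep '[[0,0,0.03,0,0],[0,0,0.06,0,0],[0,0,0.06,0,0]]'
```

```text
clock: 3.38
position: [0.4789, 0.2681, 0.1082]
tool_rot: [-3.142, 0.0, -3.141]
force: [-0.0, 0.9, -0.5]
grip_width: -0.0001
finger_force: 0.0
```

Run:
```python
from h import *
im=grab_frame("side")
cv2.imwrite("pics/s3.png",cv2.resize(im[280:440,180:380],(800,640))[:600])
```

```text
(no output)
```

View pics/s3.png

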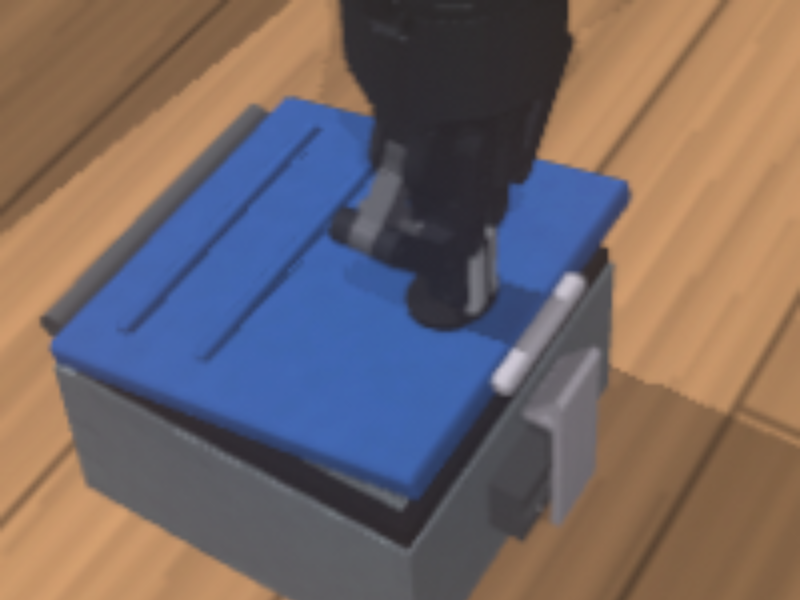

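The crop shows the lid still a little open, with its lip above the catch nose, even though the measured height is low. I'll measure the real fingertip and lid positions.

Run:
```python
from h import *
s=status.observe();print(s["position"],s["force"])
def aty(uv,y):
    o,d=ray("side",uv);return o+d*(y-o[1])/d[1]
print("lid FL corner (y .343)",aty((282.5,403.5),.343), "lip white end L",aty((180+500/4,280+385/4),.30))
print("tip",aty((180+472/4,280+312/4),.275))
for q in([.4789,.2681,.100],[.4789,.2681,.12],[.434,.268,.118],[.434,.343,.09],[.434,.343,.104],[.44,.343,.12]):
    p=camera_params("side");Rm=np.array(p["rvec"],float)
    uv=cv2.projectPoints(np.array([q]),Rm,np.array(p["tvec"],float),np.array(p["K"]),np.array([p["k1"],0,0,0.]))[0].ravel()
    print(q,uv,(uv-[180,280])*4)
im=grab_frame("top");cv2.imwrite("pics/t3.png",cv2.resize(im[200:320,130:290],(800,600),interpolation=cv2.INTER_CUBIC))
```

```text
[0.4788698  0.26816646 0.10820964] [-0.69391915 -0.43520901 -0.61742838]
lid FL corner (y .343) [0.45433415 0.343      0.11976165] lip white end L [0.44267994 0.3        0.14079853]
tip [0.46971427 0.275      0.13808579]
[0.4789, 0.2681, 0.1] [295.69733268 368.04923155] [462.78933071 352.1969262 ]
[0.4789, 0.2681, 0.12] [295.4348808 359.9997957] [461.73952318 319.99918282]
[0.434, 0.268, 0.118] [320.89151116 372.63490219] [563.56604464 370.53960875]
[0.434, 0.343, 0.09] [295.23315683 421.23750885] [460.93262731 564.95003538]
[0.434, 0.343, 0.104] [295.01569115 415.94425381] [460.0627646  543.77701526]
[0.44, 0.343, 0.12] [291.11072385 407.82848568] [444.4428954  511.31394273]
```

View pics/t3.png

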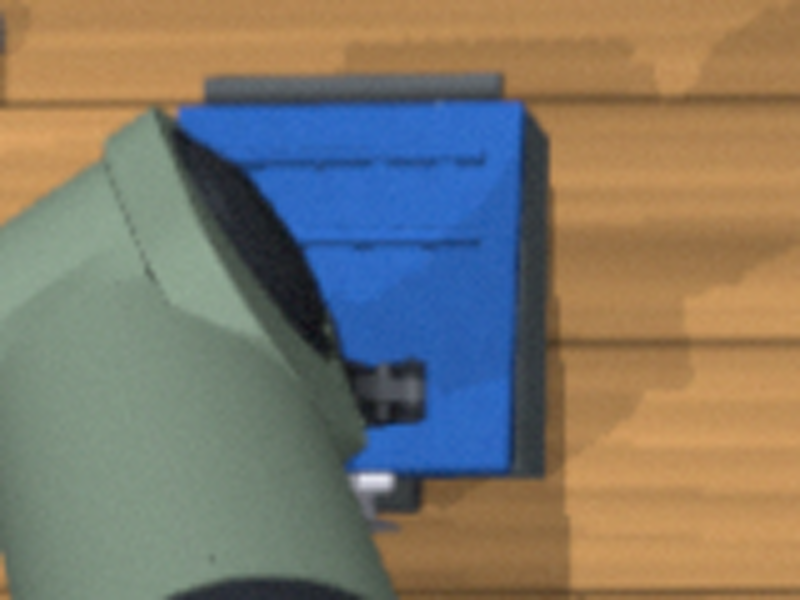

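The top crop shows the lid lip near (370,480), nearly over the catch, with no contact yet. The lid angle is about 0.12, so the tips sit about 2 cm higher than I assumed. I'll keep going down in small steps and watch the force.

```bash
python3 -m creep '[[0,0,0.06,0,0],[0,0,0.12,0,0],[0,0,0.18,0,0],[0,0,0.18,0,0]]'
python3 - <<'E'
from h import *
f=[]
for i in range(4): s=status.observe();f.append(s["force"]);im=grab_frame("side")
print(np.round(f,1),s["position"])
cv2.imwrite("pics/s4.png",cv2.resize(im[280:440,180:380],(800,640))[:600])
E
```

```text
clock: 3.98
position: [0.4787, 0.2681, 0.097]
tool_rot: [-3.141, -0.0, -3.141]
force: [-0.2, 0.8, 0.2]
grip_width: 0.0004
finger_force: 0.0
[[-0.2  0.8  0.2]
 [ 1.2 -0.5 -1. ]
 [ 0.3  0.2 -0.1]
 [ 0.1  0.6 -0.4]] [0.47893793 0.26819179 0.09745074]
```

View pics/s4.png

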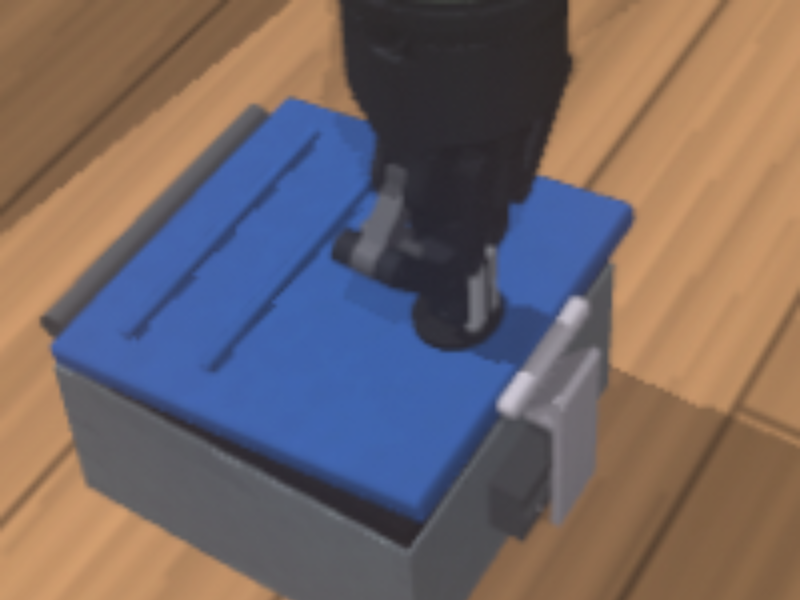

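The lip is now just at the catch nose, near (545,360) in the crop, and the catch is still upright. I'll keep pushing.

```bash
python3 -m creep '[[0,0,0.05,0,0],[0,0,0.1,0,0],[0,0,0.1,0,0]]'; python3 -m creep '[[0,0,0.04,0,0],[0,0,0.08,0,0],[0,0,0.08,0,0]]'
```

```text
clock: 4.55
position: [0.4787, 0.2681, 0.0911]
tool_rot: [-3.141, -0.0, -3.141]
force: [-0.3, -0.5, -0.2]
grip_width: -0.0
finger_force: 0.0
clock: 4.92
position: [0.4786, 0.2682, 0.0865]
tool_rot: [-3.142, -0.0, -3.141]
force: [-1.0, -0.0, 1.4]
grip_width: -0.0
finger_force: 0.9
```

Run:
```python
from h import *
f=[]
for i in range(3): s=status.observe();f.append(s["force"]);im=grab_frame("side")
print(np.round(f,1),s["joint_efforts"])
cv2.imwrite("pics/s5.png",cv2.resize(im[280:440,180:380],(800,640))[:600])
```

```text
[[-1.  -0.   1.4]
 [-0.8  0.7  0.1]
 [-0.7 -0.2  0.2]] [ 1.68244592e-01 -8.57895184e+01  3.82349655e+00 -2.72836715e+01
  8.59942683e-02 -1.25930272e-01  9.32848088e-04]
```

View pics/s5.png

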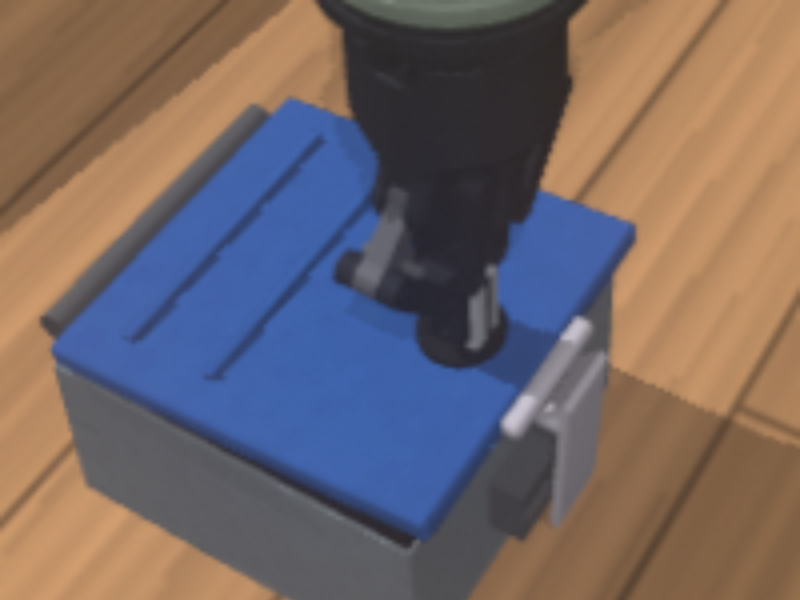

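The lip is now pushing the catch slightly outward, and its top has shifted from (598,350) to (605,357). Roughly 8–10 mm remain.

```bash
python3 -m creep '[[0,0,0.05,0,0],[0,0,0.1,0,0],[0,0,0.1,0,0]]'; python3 -m creep '[[0,0,0.03,0,0],[0,0,0.05,0,0],[0,0,0.05,0,0]]'
```

```text
clock: 5.45
position: [0.4788, 0.2682, 0.0805]
tool_rot: [-3.142, -0.0, -3.141]
force: [0.9, -0.9, -0.2]
grip_width: -0.0
finger_force: 0.0
clock: 5.82
position: [0.4787, 0.2682, 0.0777]
tool_rot: [-3.142, -0.0, -3.141]
force: [-4.2, -0.8, 5.6]
grip_width: -0.0002
finger_force: 2.9
```

```bash
python3 -m creep '[[0,0,0.03,0,0],[0,0,0.05,0,0],[0,0,0.05,0,0]]'; python3 -m creep '[[0,0,0.03,0,0],[0,0,0.05,0,0],[0,0,0.05,0,0]]'
```

```text
clock: 6.2
position: [0.4784, 0.2682, 0.0749]
tool_rot: [-3.141, -0.001, -3.141]
force: [-6.6, -1.4, 13.6]
grip_width: 0.0003
finger_force: 6.2
clock: 6.58
position: [0.4782, 0.2682, 0.0722]
tool_rot: [-3.142, -0.001, -3.141]
force: [-9.8, -2.2, 21.0]
grip_width: -0.0003
finger_force: 10.2
```

```bash
python3 -m creep '[[0,0,0.03,0,0],[0,0,0.03,0,0]]'; python3 -m creep '[[0,0,0.03,0,0],[0,0,0.03,0,0]]'
python3 - <<'E'
from h import *
im=grab_frame("side")
cv2.imwrite("pics/s6.png",cv2.resize(im[280:440,180:380],(800,640))[:600])
E
```

```text
clock: 6.82
position: [0.4783, 0.2683, 0.0716]
tool_rot: [3.141, -0.001, -3.141]
force: [-17.7, -7.4, 46.0]
grip_width: 0.0002
finger_force: 23.3
clock: 7.08
position: [0.4784, 0.2684, 0.0711]
tool_rot: [3.141, -0.0, -3.141]
force: [-26.4, -9.2, 75.0]
grip_width: 0.0003
finger_force: 37.5
```

View pics/s6.png

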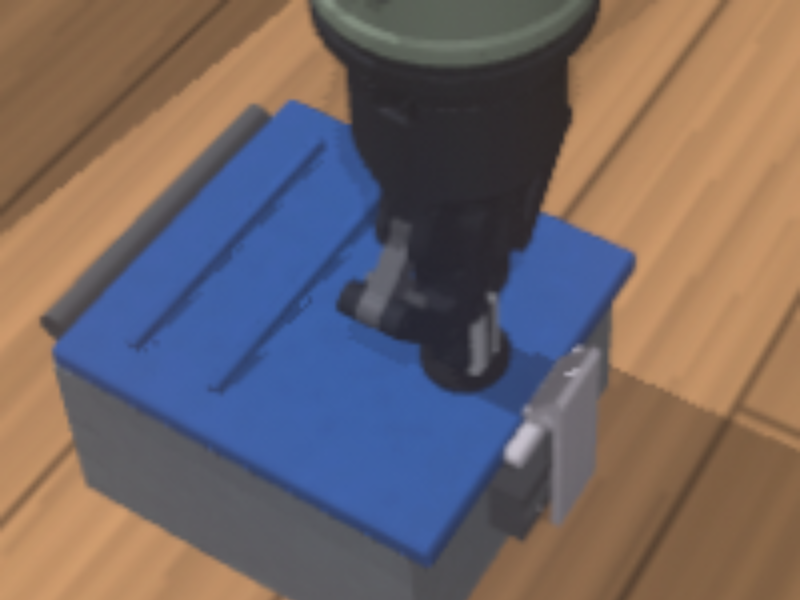

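The force has risen sharply, so the lid is at its hard stop. The catch is upright again with its top at (598,352), and its nose covers the white lip. It is latched, so I'll retreat straight up.

```bash
python3 -m creep '[[0,0,-0.1,0,0],[0,0,-0.4,0,0],[0,0,-1,0,0],[0,0,-1.8,0,0],[0,0,-2.2,0,0]]'; python3 -m creep '[[0,0.6,0,0,0],[0,1.4,0,0,0],[0,2.0,0,0,0],[0,2.0,0,0,0]]'
python3 - <<'E'
from h import *
im=grab_frame("side")
a=cv2.resize(im[280:440,180:380],(800,640))[:600];cv2.imwrite("pics/s7.png",a)
E
```

```text
clock: 7.75
position: [0.4796, 0.2684, 0.2023]
tool_rot: [3.14, 0.002, -3.141]
force: [0.0, -0.0, 0.7]
grip_width: -0.0003
finger_force: 0.0
clock: 8.25
position: [0.4779, 0.3909, 0.1993]
tool_rot: [3.141, -0.001, -3.138]
force: [0.6, -0.5, -0.8]
grip_width: -0.0001
finger_force: 0.0
```

View pics/s7.png

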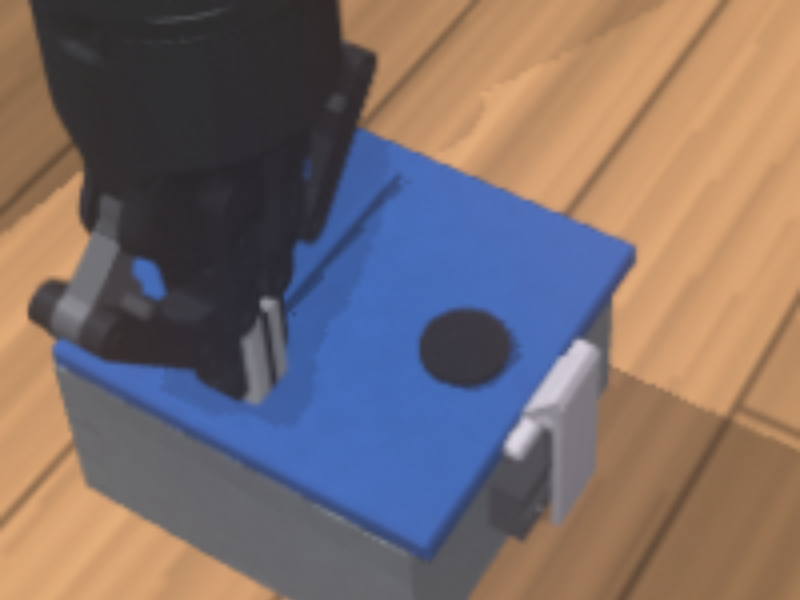

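The lid is flush, the catch is upright with its nose over the lip (top at (595,345)), and the hand is clear of it.

```bash
python3 -c "
from workcell import bot
print(bot.job_done())"
```

```text
the job is handed in; nothing more can be done
None
```

The blue case is shut: in the last picture its catch is upright over the lip and the hand is clear; I never went near the green case, and I handed the job in about 8 s into the 29 s limit.

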